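# Build the sieve tower on the shaker

## Robot

A 7-joint arm with a two-finger parallel gripper is mounted at the origin on the work surface; the furniture and walls round the work are solid. World frame = base frame: x ahead of the robot, y to its left, z up, the work surface at z = 0. Lengths are in m, angles in rad, forces in N, time in s.
With the tool pointing down it reaches from about 0.425 to 0.925 m from the base axis. Payload 6.8 kg.
Tool frame: the origin (TCP) lies on the centre line of the jaws, within the pads' length; the fingertips stand bot.tip_reach ahead of it and the grasp point (between the pads) lies 3 mm ahead of it (bot.tip_reach is the distance from the TCP to the fingertips, in m); z points along the fingers, y is the line along which they close (so a half turn about z gives the same grasp; the last joint's range is limited). The gripper opens to 85 mm and grips with 20 to 120 N. Pads are 22 mm wide; open, the fingers measure 114 mm over their backs; the gripper's body (76 mm by 85 mm) begins 54 mm behind the grasp point. The pads swing forward as they close: fully open they stand 13 mm farther back than shut.
Start: joints at [-1.368, 0.477, 0.022, 1.555, -0.011, 1.109, -0.083], TCP at [0.206, 0.643, 0.253] pointing down, gripper open.
Joint ranges: [-2.96, 2.96], [-0.34, 2.1], [-1.41, 1.46], [0.24, 2.44], [-1.37, 4.51], [0.17, 1.92], [-2.96, 2.96]. Speed limits (rad/s): [2.39, 2.39, 3.14, 3.14, 3.14, 3.14, 3.14].

## Interface

Orientations are given as a unit quaternion [w, x, y, z].
In Python, from station import bot gives the robot as it stands.
- The arm moves only by the tool jog_arm, never from a script. Its argument "deltas" is a list of rows, each a list of 7 numbers: the shift along the world's x, y, z in m, then the turn, a rotation vector about the world's x, y, z in rad, then the opening, from 0 (shut) to 1 (fully open). In form: [[x, y, z, rx, ry, rz, grip], ...]. A call has 1 to 10 rows; each row shifts and turns the commanded pose from where the row before left it; what a row does not reach is not made up. A row lasts 1/10 s, in which the tool goes at most 50 mm and 8.59 degrees, less where a joint would pass 70% of its speed; a pose out of reach is approached as far as the arm can. A call with a gripper value outside its range is refused whole. The fingers move at their own pace and stop on an object; "newtons" is the grip in N (left out, the last holds). Time passes only in rows, so rows that do not move let the fingers close. It gives the time, the measured TCP pose, the force, the opening and the grip force at its end, in the units of the state.
- bot.get_obs(): the state, without advancing time (a new reading comes with each control period).
- bot.read_camera(name): name is "scene" or "top" or "wrist"; returns a dict with "img" (400x640x3 uint8, red, green, blue), "K" (3x3 intrinsics, pixels), "dist_coeffs" ([k1, k2, p1, p2, k3] as OpenCV has them; the pictures are not rectified), "eye" and "attitude" of the camera in the world. Camera axes: x right, y down, z forward; pixel columns grow to the right and rows downward; lengths in m; the calibration is good to about 2 mm. A picture is of the moment at which its call begins. There is no depth.
- bot.hand_in(): hands the job in; it is judged then, once.
The state is a dict: "t": time; "q": joint angles; "joint_vel": joint speeds; "joint_torque": joint torques, N m; "eef_pos": TCP position; "tool_rot": TCP orientation; "contact_force": force on the tool from outside, world axes, zero at the start; "torque": the same for the moment, N m; "gripper_width": opening from 0.0 (shut) to 1.0 (fully open); "grasp_force": force on a finger pad.
Only numpy, scipy, OpenCV 4.12 (cv2) and the standard library are available. Lean on these libraries where they do the work, as an engineer would, in place of code of your own. Each camera call takes 0.05 s, during which the arm holds its last target. There are 200 camera calls.

## Task

Build the sieve tower on the grey round shaker: the blue fine sieve goes in its steel collar first, then the green medium sieve, then the yellow coarse sieve, and the red lid on top, each upright and fully seated in the one below. Do not disturb the two dropper bottles.

Things in the scene. Friction and masses are not known exactly. Their poses are not given: they have to be found in the camera images.
- shaker_socket (a point): Shaker: fixed grey round base, 90 mm across, 32 mm high, with a black band; in its middle an open steel collar, 51 mm across outside, 44 inside, 12 mm deep, its rim 44 mm above the mat. Point: collar axis at rim level; z up. All stand on a flat dark mat 5 mm thick. Behind lies a white power strip, 47 mm tall.
- fine_sieve_center (a point): Fine sieve: blue, many tiny dark holes in its plate; 50 mm tall, 0.13 kg. From the underside up: tapered spigot 8 mm long (32 mm across at the tip, 40 at the root); blue belt 56 mm across (8 to 38 mm up; grasp here); open collar 51 mm outside, 44 inside (to 50 mm). Point: on the axis, 25 mm above the underside; z up. Seated, its centre is 17 mm above the shaker's rim.
- medium_sieve_center (a point): Medium sieve: green, middling dark holes in its plate; 50 mm tall, 0.13 kg. From the underside up: tapered spigot 8 mm long (32 mm across at the tip, 40 at the root); green belt 56 mm across (8 to 38 mm up; grasp here); open collar 51 mm outside, 44 inside (to 50 mm). Point: on the axis, 25 mm above the underside; z up. Seated, its centre is 42 mm above that of the sieve below.
- coarse_sieve_center (a point): Coarse sieve: yellow, few large dark holes in its plate; 50 mm tall, 0.13 kg. From the underside up: tapered spigot 8 mm long (32 mm across at the tip, 40 at the root); yellow belt 56 mm across (8 to 38 mm up; grasp here); open collar 51 mm outside, 44 inside (to 50 mm). Point: on the axis, 25 mm above the underside; z up. Seated, its centre is 42 mm above that of the sieve below.
- lid_center (a point): Lid: red, closed, domed top; 50 mm tall, 0.11 kg. From the underside up: tapered spigot 8 mm long (32 mm across at the tip, 40 at the root); red belt 56 mm across (8 to 40 mm up; grasp here); dome. Point: on the axis, 25 mm above the underside; z up. Seated, its centre is 42 mm above that of the sieve below.
- dropper_blue_center (a point): Bystander: small dropper bottle with a blue top, 28 mm across, 68 mm tall. Point: its centre, half-way up. To its right, beyond the desk, stands an upright monitor whose top is about 0.35 m above the desk.
- dropper_white_center (a point): Bystander: small dropper bottle with a white top, 28 mm across, 68 mm tall. Point: its centre, half-way up.

How it is judged:
At the end, for the whole second after the job is handed in: The blue sieve is seated in the shaker's collar, green in blue, yellow in green, and the lid in yellow: each within 5 mm sideways of the one below, within 3 mm of its seated height, within 0.06 rad of upright; all released and at rest (horizontal distance between fine_sieve_center and shaker_socket below 0.005 m and z of fine_sieve_center in the frame of shaker_socket between 0.014 and 0.02 m and angle between each of fine_sieve_center, medium_sieve_center, coarse_sieve_center, lid_center's own z axis and vertical below 0.06 rad and horizontal distance between medium_sieve_center and fine_sieve_center below 0.005 m and z of medium_sieve_center in the frame of fine_sieve_center between 0.039 and 0.045 m and horizontal distance between coarse_sieve_center and medium_sieve_center below 0.005 m and z of coarse_sieve_center in the frame of medium_sieve_center between 0.039 and 0.045 m and horizontal distance between lid_center and coarse_sieve_center below 0.005 m and z of lid_center in the frame of coarse_sieve_center between 0.039 and 0.045 m and linear speed of each of fine_sieve, medium_sieve, coarse_sieve, lid below 0.02 m/s); the robot touches nothing.
It fails at once if a dropper bottle is moved by more than 20 mm (distance of any of dropper_blue_center, dropper_white_center from where it was at the start of the episode above 0.02 m).
It also fails if it takes over 122 s, if anything falls off the work surface, if the arm or the gripper's body presses on something with over 40 N, if the wrist force passes 120 N, or if a joint passes its speed limit or range.

## Working session

There is one attempt and no reset: what is moved stays moved. The work goes in short steps, Python scripts to look and compute and a tool call to move; the robot and the scene stay as the last step left them, time stands still between calls to the robot, and variables do not carry over. Pictures are saved under pics/ and viewed, at most 14 in all, crops included, and the job is handed in when it is done.

Besides the shell and the picture viewer there is one more tool, called as name([rows], argument=value, ...), one row to a line, values as JSON. jog_arm: Moves the arm, as the interface text tells. Its arguments: {"type":"object","properties":{"deltas":{"type":"array"},"newtons":{"type":"number"}},"required":["deltas"]}

```bash
ls; mkdir -p pics; python3 - <<'E'
from station import bot
import cv2, pickle
d={}
for n in("scene","top","wrist"):
    c=bot.read_camera(n); d[n]=c
    cv2.imwrite(f"pics/a_{n}.png",c["img"][:,:,::-1]); print(n,c["K"],c["dist_coeffs"],c["eye"],c["attitude"])
pickle.dump(d,open("a.pkl","wb"))
print(bot.get_obs(),bot.tip_reach)
E
```

```text
pics
scene [[450.59065763   0.         315.61098131]
 [  0.         450.59065763 195.18290489]
 [  0.           0.           1.        ]] [-0.07433956  0.          0.          0.          0.        ] [ 0.27157987 -0.36448306  0.80681665] [-0.26671551  0.94003113 -0.20468567  0.05751594]
top [[495.47330839   0.         317.39156264]
 [  0.         495.47330839 205.8197955 ]
 [  0.           0.           1.        ]] [-0.07661587  0.          0.          0.          0.        ] [0.33350774 0.02039618 1.12673011] [ 0.04982076 -0.69761717  0.71399082 -0.03263874]
wrist [[357.59180043   0.         315.96427232]
 [  0.         357.59180043 202.35183359]
 [  0.           0.           1.        ]] [0.00649323 0.         0.         0.         0.        ] [0.13643341 0.66621946 0.37363255] [0.11801991 0.79963308 0.5826626  0.08463176]
{'t': 0.15, 'q': array([-1.3680969 ,  0.47763306,  0.02235156,  1.55619436, -0.01149796,
        1.10932823, -0.08310919]), 'joint_vel': array([-0.0016369 , -0.00190837,  0.0016373 , -0.00374249,  0.00119084,
        0.00017576,  0.00091409]), 'joint_torque': array([ 3.56700795e-03, -5.96917927e+01,  1.61076162e+00, -2.81492329e+01,
        1.26956287e-02,  6.54847492e-03, -2.23161948e-05]), 'eef_pos': array([0.20630575, 0.64225529, 0.2525465 ]), 'tool_rot': array([-5.88005941e-05,  1.54772270e-01,  9.87949913e-01, -7.14957776e-04]), 'contact_force': array([ 0.29627055, -0.31860927,  0.62525546]), 'torque': array([-0.00962195,  0.02671315, -0.00065393]), 'grasp_force': 0.0, 'gripper_width': 1.0018025614113948} 0.022
```

View pics/a_scene.png

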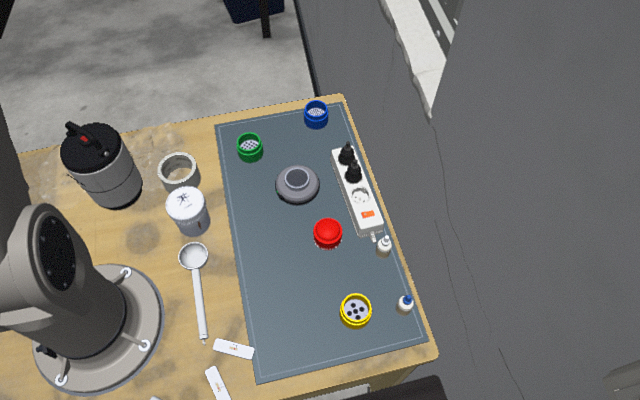

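View pics/a_top.png

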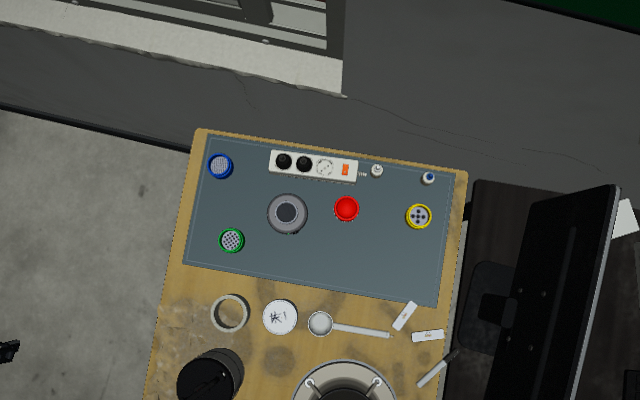

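The pictures show blue at (220,166), green at (231,240), the shaker at (287,213), the lid at (346,208), yellow at (418,215) and the droppers at (377,171) and (428,177), all in top-view pixels. Next I'll turn these into positions.

```bash
cat > h.py <<'E'
import cv2, numpy as np
from scipy.spatial.transform import Rotation as R
def ray(c,uv):
    p=cv2.undistortPoints(np.array([[uv]],float),c["K"],c["dist_coeffs"])[0,0]
    q=np.array(c["attitude"]); M=R.from_quat(q[[1,2,3,0]]).as_matrix()
    d=M@np.array([p[0],p[1],1]); return np.array(c["eye"]),d
def onz(c,uv,z):
    e,d=ray(c,uv); return e+d*(z-e[2])/d[2]
def proj(c,P):
    q=np.array(c["attitude"]); M=R.from_quat(q[[1,2,3,0]]).as_matrix().T
    P=np.atleast_2d(P).astype(float)
    return cv2.projectPoints(P,cv2.Rodrigues(M)[0],-M@np.array(c["eye"]),c["K"],c["dist_coeffs"])[0][:,0]
def tri(*rs):
    A=0;b=0
    for e,d in rs:
        d=d/np.linalg.norm(d); P=np.eye(3)-np.outer(d,d); A=A+P; b=b+P@e
    x=np.linalg.solve(A,b); return x,[np.linalg.norm((np.eye(3)-np.outer(d,d)/(d@d))@(x-e)) for e,d in rs]
HUE={"blue":((105,120,60),(125,255,255)),"green":((55,120,40),(80,255,255)),"yellow":((22,120,80),(34,255,255)),"red":((0,170,80),(4,255,255))}
def blob(c,col,roi=None):
    h=cv2.cvtColor(c["img"],cv2.COLOR_RGB2HSV); m=cv2.inRange(h,*map(np.array,HUE[col]))
    if col=="red": m|=cv2.inRange(h,np.array((176,170,80)),np.array((180,255,255)))
    m=cv2.morphologyEx(m,cv2.MORPH_CLOSE,np.ones((3,3)))
    cs=cv2.findContours(m,cv2.RETR_EXTERNAL,cv2.CHAIN_APPROX_NONE)[0]
    if not cs: return None
    k=cv2.convexHull(max(cs,key=lambda k:cv2.contourArea(cv2.convexHull(k))))
    M=cv2.moments(k); return (M["m10"]/M["m00"],M["m01"]/M["m00"]),M["m00"],cv2.boundingRect(k)
def sil(c,x,y,segs):
    """centroid and area of the outline of stacked cylinders (z0,z1,r) standing at x,y"""
    t=np.linspace(0,2*np.pi,60)
    P=np.array([(x+r*np.cos(a),y+r*np.sin(a),z) for z0,z1,r in segs for z in(z0,z1) for a in t])
    M=cv2.moments(cv2.convexHull(proj(c,P).astype(np.float32)))
    return np.array([M["m10"],M["m01"]])/M["m00"],M["m00"]
def bodyxy(c,uv,segs,z=.03):
    """xy of a standing body from its outline's centroid: ray to the mid plane, offset by the known outline bias"""
    p=onz(c,uv,z)[:2]
    for _ in range(4):
        s,a=sil(c,*p,segs); p=p+onz(c,uv,z)[:2]-onz(c,s,z)[:2]
    return p,a
B=lambda z:[(z+.008,z+.038,.028),(z+.038,z+.05,.0255)]
L=lambda z:[(z+.008,z+.040,.028),(z+.04,z+.049,.016)]
E
python3 - <<'E'
from h import *
import pickle
d=pickle.load(open("a.pkl","rb"))
for col in HUE:
    S=L(.005) if col=="red" else B(.005)
    rs=[]
    for n in("top","scene"):
        b=blob(d[n],col); p,a=bodyxy(d[n],b[0],S); rs.append(ray(d[n],b[0]))
        print(col,n,np.round(b[0],1),b[1],round(a),b[2],np.round(p,4),"reach",round(np.hypot(*p),3))
    print("  tri",tri(*rs)[0].round(3))
for k,uv in dict(shaker=(287,213),dw=(377,171),db=(428,177)).items():
    print(k,onz(d["top"],uv,.044 if k=="shaker" else .07).round(3))
for k,uv in dict(shaker=(297,179),dw=(385,238),db=(406,299)).items():
    print(k,onz(d["scene"],uv,.044 if k=="shaker" else .07).round(3))
g=d["top"]["img"]; cv2.imwrite("pics/a_sh.png",cv2.resize(np.hstack([g[180:250,250:330],d["scene"]["img"][145:215,260:340]]),None,fx=5,fy=5)[:,:,::-1])
c=d["wrist"]; q=c["attitude"]; print(R.from_quat(np.array(q)[[1,2,3,0]]).as_matrix()[:,2])
# power strip corners from top
for uv in((269,151),(359,160),(357,183),(268,175)): print(onz(d["top"],uv,.047).round(3))
E
```

```text
blue top [219.2 165.2] 510.0 568 (206, 153, 28, 26) [0.5605 0.2664] reach 0.621
blue scene [315.7 114.4] 578.0 632 (304, 100, 25, 30) [0.5593 0.2667] reach 0.62
  tri [0.56  0.266 0.033]
green top [230.9 240.2] 512.5 560 (218, 228, 27, 25) [0.3902 0.24  ] reach 0.458
green scene [249.3 146.9] 630.5 694 (236, 132, 27, 31) [0.3898 0.2422] reach 0.459
  tri [0.389 0.239 0.036]
yellow top [182.7 230.6] 1779.5 587 (169, 161, 30, 135) [0.4139 0.3489] reach 0.541
yellow scene [355.2 310.7] 885.0 966 (340, 293, 32, 36) [ 0.4339 -0.1743] reach 0.468
  tri [ 0.218 -0.321  1.522]
red top [346.  208.1] 474.0 536 (334, 196, 25, 25) [ 0.4554 -0.0177] reach 0.456
red scene [327.3 232.7] 676.5 809 (313, 218, 29, 31) [ 0.4553 -0.0147] reach 0.456
  tri [ 0.455 -0.017  0.035]
shaker [0.446 0.113 0.044]
dw [ 0.53  -0.086  0.07 ]
db [ 0.514 -0.195  0.07 ]
shaker [0.448 0.115 0.044]
dw [ 0.536 -0.087  0.07 ]
db [ 0.513 -0.202  0.07 ]
[ 0.27288028 -0.09012173 -0.95781753]
[0.586 0.151 0.047]
[ 0.56  -0.049  0.047]
[ 0.509 -0.043  0.047]
[0.532 0.153 0.047]
```

View pics/a_sh.png

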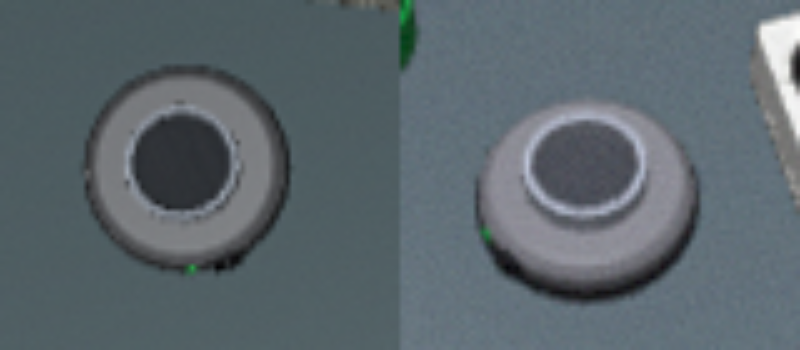

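Both views agree to about 2 mm and the heights fit. The collar ring centre is at about (286.6,212.0) in top and (297.1,178.1) in scene, which puts the shaker near (0.447,0.114). Next: above blue, turning the jaws to close along world y.

jog_arm([
  [0.0295,-0.0314,0,0,0,0.026,1],
  [0.0295,-0.0314,0,0,0,0.026,1],
  [0.0295,-0.0314,0,0,0,0.026,1],
  [0.0295,-0.0314,0,0,0,0.026,1],
  [0.0295,-0.0314,0,0,0,0.026,1],
  [0.0295,-0.0314,0,0,0,0.026,1],
  [0.0295,-0.0314,0,0,0,0.026,1],
  [0.0295,-0.0314,0,0,0,0.026,1],
  [0.0295,-0.0314,0,0,0,0.026,1],
  [0.0295,-0.0314,0,0,0,0.026,1],
], newtons=40)

```text
t: 1.15
eef_pos: [0.5023, 0.3271, 0.2532]
tool_rot: [-0.0, 0.025, 1.0, -0.0]
contact_force: [1.0, 0.9, 0.2]
gripper_width: 1.0
grasp_force: 0.0
```

jog_arm([
  [0.0295,-0.0314,-0.03,0,0,0.026,1],
  [0.0295,-0.0314,-0.03,0,0,0.026,1],
  [0,0,0,0,0,0,1],
  [0,0,0,0,0,0,1],
])

```text
t: 1.55
eef_pos: [0.5577, 0.2674, 0.195]
tool_rot: [-0.001, 0.001, 1.0, -0.001]
contact_force: [0.4, 1.4, -0.2]
gripper_width: 0.998
grasp_force: 0.0
```

```bash
cat > look.py <<'E'
# usage: look.py colour z_underside [expected x y]: wrist (and pose) measurement
import sys
from station import bot
from h import *
col,z=sys.argv[1],float(sys.argv[2])
c=bot.read_camera("wrist"); o=bot.get_obs()
cv2.imwrite(f"pics/w_{o['t']:.1f}.png",c["img"][:,:,::-1])
q=np.array(o["tool_rot"]); M=R.from_quat(q[[1,2,3,0]]).as_matrix()
print("t",round(o["t"],1),"tcp",np.round(o["eef_pos"],4),"zaxis",M[:,2].round(3),"y",M[:,1].round(3),"q",np.round(o["q"],2),"F",np.round(o["contact_force"],1),"pic",f"w_{o['t']:.1f}.png")
b=blob(c,col); p,a=bodyxy(c,b[0],(L if col=="red" else B)(z),z+.025)
print(col,np.round(b[0],1),b[1],round(a),b[2],"xy",p.round(4),"go",(p-o["eef_pos"][:2]).round(4))
E
python3 look.py blue 0.005; ls pics
```

```text
t 1.6 tcp [0.5573 0.2692 0.1959] zaxis [-0.001  0.    -1.   ] y [-0.001  1.     0.   ] q [-0.63  0.44  0.11  1.76 -0.06  0.95  1.07] F [0.2 0.7 0.3] pic w_1.6.png
blue [316.7 190.8] 4086.0 4227 (282, 153, 70, 76) xy [0.5583 0.269 ] go [ 0.001  -0.0002]
a_scene.png
a_sh.png
a_top.png
a_wrist.png
w_1.6.png
```

Wrist agrees with the estimate to within about 1 mm. Next: down, grip and lift.

jog_arm([
  [0,0,-0.045,0,0,0,1],
  [0,0,-0.045,0,0,0,1],
  [0,0,-0.04,0,0,0,1],
  [0,0,-0.02,0,0,0,1],
  [0,0,-0.008,0,0,0,1],
  [0,0,0,0,0,0,1],
  [0,0,0,0,0,0,1],
])

```text
t: 2.3
eef_pos: [0.5583, 0.2702, 0.0398]
tool_rot: [0.001, -0.001, 1.0, 0.001]
contact_force: [-0.6, 0.1, 1.0]
gripper_width: 1.004
grasp_force: 0.0
```

jog_arm([
  [0,0,0,0,0,0,0.3],
  [0,0,0,0,0,0,0.3],
  [0,0,0,0,0,0,0.3],
  [0,0,0,0,0,0,0.3],
  [0,0,0,0,0,0,0.3],
  [0,0,0,0,0,0,0.3],
  [0,0,0,0,0,0,0.3],
  [0,0,0,0,0,0,0.3],
], newtons=40)

```text
t: 3.1
eef_pos: [0.5584, 0.2692, 0.0399]
tool_rot: [0.001, -0.0, 1.0, 0.001]
contact_force: [-2.1, -1.5, 8.1]
gripper_width: 0.642
grasp_force: 41.0
```

jog_arm([
  [0,0,0.02,0,0,0,0.3],
  [0,0,0.04,0,0,0,0.3],
  [0,0,0.04,0,0,0,0.3],
  [0,0,0.02,0,0,0,0.3],
  [-0.022,-0.031,0,0,0,0,0.3],
  [-0.022,-0.031,0,0,0,0,0.3],
  [-0.022,-0.031,0,0,0,0,0.3],
  [-0.022,-0.031,0,0,0,0,0.3],
  [-0.022,-0.031,0,0,0,0,0.3],
  [0,0,0,0,0,0,0.3],
])

```text
t: 4.1
eef_pos: [0.444, 0.109, 0.1579]
tool_rot: [-0.002, 0.002, 1.0, -0.001]
contact_force: [0.0, 0.3, -1.4]
gripper_width: 0.645
grasp_force: 43.1
```

```bash
python3 - <<'E'
from h import *
import pickle
d=pickle.load(open("a.pkl","rb"))
for n,uv in(("top",(287,212)),("scene",(297,178))):
    g=cv2.cvtColor(d[n]["img"],cv2.COLOR_RGB2GRAY); u,v=uv
    m=np.zeros_like(g); m[v-14:v+14,u-14:u+14]=(g[v-14:v+14,u-14:u+14]<95)*255
    # dark inside of the collar, bounded by the rim's inner edge
    cs=cv2.findContours(m,cv2.RETR_EXTERNAL,cv2.CHAIN_APPROX_NONE)[0]
    k=[k for k in cs if cv2.pointPolygonTest(k,uv,False)>0][0]
    e=cv2.fitEllipse(cv2.convexHull(k)); print(n,np.round(e[0],1),np.round(e[1],1),onz(d[n],e[0],.049).round(4),"px/44mm",np.linalg.norm(proj(d[n],onz(d[n],e[0],.049)+[0,.022,0])-proj(d[n],onz(d[n],e[0],.049)-[0,.022,0])).round(1))
E
python3 look.py blue 0.125
```

```text
top [285.7 212.1] [19.5 19.5] [0.448 0.115 0.049] px/44mm 20.0
scene [296.5 177.2] [16. 20.] [0.4476 0.1161 0.049 ] px/44mm 18.5
t 4.2 tcp [0.4462 0.1116 0.1585] zaxis [-0.001 -0.    -1.   ] y [ 0.002  1.    -0.   ] q [-0.5   0.25  0.13  2.15 -0.05  0.74  1.24] F [ 0.2  0.5 -1.6] pic w_4.2.png
blue [315.9 294. ] 20350.0 21533 (242, 206, 149, 173) xy [0.4425 0.1103] go [-0.0036 -0.0013]
```

```bash
python3 - <<'E'
from station import bot
from h import *
c=bot.read_camera("scene"); w=cv2.imread("pics/w_4.2.png")
s=cv2.resize(c["img"][100:250,200:400][:,:,::-1],None,fx=4,fy=4)[:400,:]
cv2.imwrite("pics/b.png",cv2.resize(np.hstack([cv2.resize(c["img"][110:235,200:400][:,:,::-1],(640,400)),w]),(800,250)))
b=blob(c,"blue"); print(b, bodyxy(c,b[0],B(.125),.15))
E
```

```text
((287.6081720430107, 150.29677419354837), 387.5, (280, 132, 17, 35)) (array([0.43226801, 0.11152161]), 976.0360740860924)
```

View pics/b.png

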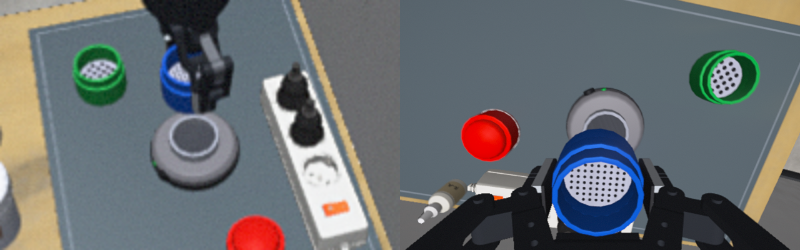

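```bash
python3 - <<'E'
from station import bot
from h import *
c=bot.read_camera("wrist"); o=bot.get_obs(); print(np.round(o["eef_pos"],4))
h=cv2.cvtColor(c["img"],cv2.COLOR_RGB2HSV)
for v,u in((190,285),(150,200),(160,328),(148,345)): print(h[v,u])
m=(((h[:,:,1]<45)&(h[:,:,2]>80))|(h[:,:,2]<60)).astype(np.uint8); m[:,:230]=0; m[:,420:]=0; m[240:]=0
m=cv2.morphologyEx(m,cv2.MORPH_OPEN,np.ones((3,3)))
k=max(cv2.findContours(m,cv2.RETR_EXTERNAL,cv2.CHAIN_APPROX_NONE)[0],key=cv2.contourArea)[:,0]
print("seen L,R,T",k[k[:,1]<215][:,0].min(),k[k[:,1]<215][:,0].max(),k[:,1].min())
t=np.linspace(0,6.283,400)
for x,y in((.448,.1155),(.443,.1155),(.448,.110)):
    P=proj(c,[(x+.045*np.cos(a),y+.045*np.sin(a),z) for z in(.005,.037) for a in t])
    print(x,y,P[:,0].min().round(1),P[:,0].max().round(1),P[:,1].min().round(1))
E
```

```text
[0.4483 0.1144 0.1588]
[131  13 157]
[101  47 115]
[135  13 163]
[130  13 119]
seen L,R,T 259 383 135
0.448 0.1155 253.6 380.5 134.6
0.443 0.1155 253.2 380.9 127.9
0.448 0.11 245.8 372.7 134.6
```

jog_arm([
  [0.001,0.004,-0.03,0,0,0,0.3],
  [0,0,-0.03,0,0,0,0.3],
  [0,0,-0.006,0,0,0,0.3],
  [0,0,0,0,0,0,0.3],
  [0,0,0,0,0,0,0.3],
])

```text
t: 4.75
eef_pos: [0.4496, 0.1185, 0.093]
tool_rot: [0.001, -0.001, 1.0, 0.0]
contact_force: [0.1, 0.3, -1.7]
gripper_width: 0.642
grasp_force: 43.3
```

```bash
cat > sh.py <<'E'
from station import bot
from h import *
import sys
cz=float(sys.argv[1])
for i in range(2):
    c=bot.read_camera("wrist"); o=bot.get_obs(); print("tcp",np.round(o["eef_pos"],4),"eye-tcp",(c["eye"]-o["eef_pos"]).round(4))
    h=cv2.cvtColor(c["img"],cv2.COLOR_RGB2HSV)
    m=(((h[:,:,1]<35)&(h[:,:,2]>80))|(h[:,:,2]<60)).astype(np.uint8); m[:,:200]=0; m[:,450:]=0; m[240:]=0
    m=cv2.morphologyEx(m,cv2.MORPH_OPEN,np.ones((3,3)))
    k=max(cv2.findContours(m,cv2.RETR_EXTERNAL,cv2.CHAIN_APPROX_NONE)[0],key=cv2.contourArea)[:,0]
    s=np.array([k[:,0].min(),k[:,0].max(),k[:,1].min()])
    t=np.linspace(0,6.283,400)
    def f(x,y):
        P=proj(c,[(x+.045*np.cos(a),y+.045*np.sin(a),z) for z in(.005,.037) for a in t]); return np.array([P[:,0].min(),P[:,0].max(),P[:,1].min()])
    p=np.array([.448,.1155])
    for _ in range(4):
        e=s-f(*p); Jx=(f(p[0]+.001,p[1])-f(*p))[2]/.001; Jy=(f(p[0],p[1]+.001)-f(*p))[:2].mean()/.001
        p=p+[e[2]/Jx,e[:2].mean()/Jy]
    b=blob(c,"blue"); q,a=bodyxy(c,b[0],B(cz-.025),cz)
    print("shaker",s,f(*p).round(),p.round(4),"blue",b[1],round(a),q.round(4),"go",(p-q).round(4))
cv2.imwrite("pics/sh_%.1f.png"%o["t"],c["img"][:,:,::-1])
E
python3 sh.py 0.08; ls pics
```

```text
tcp [0.4497 0.1184 0.0933] eye-tcp [-0.0737  0.0014  0.1209]
shaker [231 394 143] [228. 397. 143.] [0.4479 0.118 ] blue 20307.0 19832 [0.4514 0.1199] go [-0.0035 -0.0018]
tcp [0.4497 0.1184 0.0934] eye-tcp [-0.0736  0.0014  0.121 ]
shaker [231 394 143] [228. 397. 143.] [0.4482 0.118 ] blue 20299.5 19750 [0.4517 0.1198] go [-0.0036 -0.0018]
a_scene.png
a_sh.png
a_top.png
a_wrist.png
b.png
sh_4.8.png
w_1.6.png
w_4.2.png
```

jog_arm([
  [-0.0035,-0.001,0,0,0,0,0.3],
  [0,0,0,0,0,0,0.3],
  [0,0,-0.005,0,0,0,0.3],
  [0,0,-0.005,0,0,0,0.3],
  [0,0,-0.003,0,0,0,0.3],
  [0,0,0,0,0,0,0.3],
  [0,0,0,0,0,0,0.3],
])

```text
t: 5.55
eef_pos: [0.4451, 0.1168, 0.079]
tool_rot: [-0.0, -0.001, 1.0, -0.0]
contact_force: [0.3, -0.2, -1.5]
gripper_width: 0.647
grasp_force: 43.3
```

```bash
python3 sh.py 0.070
```

```text
tcp [0.4451 0.1168 0.0791] eye-tcp [-0.0734  0.0015  0.1211]
shaker [229 403 155] [225. 407. 155.] [0.4481 0.1182] blue 20317.5 21180 [0.4443 0.1182] go [ 0.0037 -0.    ]
tcp [0.4451 0.1169 0.0791] eye-tcp [-0.0734  0.0015  0.1212]
shaker [229 403 155] [225. 407. 155.] [0.4481 0.1182] blue 20317.5 21143 [0.4444 0.1182] go [ 0.0037 -0.    ]
```

jog_arm([
  [0.0015,0,-0.001,0,0,0,0.3],
  [0,0,-0.001,0,0,0,0.3],
  [0,0,-0.001,0,0,0,0.3],
  [0,0,0,0,0,0,0.3],
  [0,0,0,0,0,0,0.3],
])

```text
t: 6.15
eef_pos: [0.4466, 0.1169, 0.0762]
tool_rot: [-0.0, -0.001, 1.0, 0.0]
contact_force: [0.7, 0.1, -1.1]
gripper_width: 0.645
grasp_force: 43.3
```

jog_arm([
  [0,0,0,0,0,0,0.75],
  [0,0,0,0,0,0,0.9],
  [0,0,0,0,0,0,1],
  [0,0,0,0,0,0,1],
  [0,0,0.03,0,0,0,1],
  [0,0,0.045,0,0,0,1],
  [0,0,0.045,0,0,0,1],
  [0,0,0,0,0,0,1],
  [0,0,0,0,0,0,1],
])

```text
t: 7.05
eef_pos: [0.4471, 0.1171, 0.1972]
tool_rot: [0.001, -0.001, 1.0, 0.001]
contact_force: [-0.3, -1.1, 0.2]
gripper_width: 0.998
grasp_force: 0.0
```

```bash
python3 look.py blue 0.041; python3 look.py blue 0.041; python3 - <<'E'
from station import bot
from h import *
c=bot.read_camera("scene"); w=bot.read_camera("wrist")
cv2.imwrite("pics/c.png",cv2.resize(np.hstack([cv2.resize(c["img"][110:235,200:400],(640,400)),w["img"]])[:,:,::-1],(800,250)))
E
```

```text
t 7.1 tcp [0.4463 0.1168 0.196 ] zaxis [-0.  0. -1.] y [-0.001  1.     0.   ] q [-0.52  0.2   0.14  2.12 -0.04  0.83  1.22] F [ 0.2 -1.   0.1] pic w_7.1.png
blue [315.1 200.1] 5216.5 5470 (276, 157, 79, 86) xy [0.4462 0.118 ] go [-0.0001  0.0012]
t 7.2 tcp [0.4458 0.1166 0.1953] zaxis [-0.002 -0.001 -1.   ] y [-0.001  1.    -0.001] q [-0.52  0.2   0.14  2.12 -0.04  0.83  1.22] F [-0.6 -0.2 -0.6] pic w_7.2.png
blue [315.9 202.5] 5264.5 5513 (277, 159, 79, 87) xy [0.4464 0.118 ] go [0.0006 0.0014]
```

View pics/c.png

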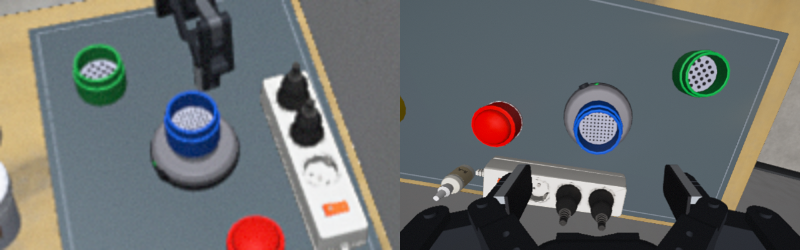

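Blue is upright and seated, with its outline centred at about (315,200) in the wrist view. The right panel shows green at wrist (1.6×(700−400), 1.6×72). Next: to green.

jog_arm([
  [-0.0145,0.0314,0,0,0,0,1],
  [-0.0145,0.0314,0,0,0,0,1],
  [-0.0145,0.0314,0,0,0,0,1],
  [-0.0145,0.0314,0,0,0,0,1],
  [0,0,0,0,0,0,1],
  [0,0,0,0,0,0,1],
  [0,0,0,0,0,0,1],
])

```text
t: 7.95
eef_pos: [0.3887, 0.2412, 0.1954]
tool_rot: [-0.001, 0.0, 1.0, -0.001]
contact_force: [0.1, -0.1, 0.3]
gripper_width: 0.998
grasp_force: 0.0
```

```bash
python3 look.py green 0.005;python3 look.py green 0.005
```

```text
t 8.0 tcp [0.3889 0.2411 0.1956] zaxis [-0.001 -0.001 -1.   ] y [ 0.001  1.    -0.001] q [-0.73  0.19  0.04  2.12 -0.01  0.83  0.89] F [-0.2 -0.   0.3] pic w_8.0.png
green [316.5 190. ] 4022.5 4216 (282, 153, 70, 75) xy [0.389  0.2426] go [0.     0.0016]
t 8.1 tcp [0.389  0.2412 0.1958] zaxis [-0.001 -0.001 -1.   ] y [ 0.001  1.    -0.001] q [-0.73  0.19  0.04  2.12 -0.01  0.83  0.89] F [-0.4 -0.5 -0.6] pic w_8.1.png
green [316.6 189.5] 4028.0 4212 (282, 152, 70, 75) xy [0.3889 0.2426] go [-0.0002  0.0015]
```

Centred. Down by 156 mm to TCP z 0.0395, then grip.

jog_arm([
  [0,0,-0.045,0,0,0,1],
  [0,0,-0.045,0,0,0,1],
  [0,0,-0.04,0,0,0,1],
  [0,0,-0.02,0,0,0,1],
  [0,0,-0.006,0,0,0,1],
  [0,0,0,0,0,0,1],
  [0,0,0,0,0,0,1],
])

```text
t: 8.75
eef_pos: [0.3895, 0.2426, 0.0411]
tool_rot: [0.001, -0.0, 1.0, 0.0]
contact_force: [-1.2, -0.1, 0.5]
gripper_width: 0.996
grasp_force: 0.0
```

jog_arm([
  [0,0,0,0,0,0,0.3],
  [0,0,0,0,0,0,0.3],
  [0,0,0,0,0,0,0.3],
  [0,0,0,0,0,0,0.3],
  [0,0,0,0,0,0,0.3],
  [0,0,0,0,0,0,0.3],
  [0,0,0,0,0,0,0.3],
  [0,0,0,0,0,0,0.3],
])

```text
t: 9.55
eef_pos: [0.3892, 0.2428, 0.0414]
tool_rot: [0.001, -0.0, 1.0, 0.001]
contact_force: [-1.5, -1.8, 9.8]
gripper_width: 0.636
grasp_force: 40.2
```

jog_arm([
  [0,0,0.02,0,0,0,0.3],
  [0,0,0.045,0,0,0,0.3],
  [0,0,0.045,0,0,0,0.3],
  [0,0,0.01,0,0,0,0.3],
  [0.0143,-0.0314,0,0,0,0,0.3],
  [0.0143,-0.0314,0,0,0,0,0.3],
  [0.0143,-0.0314,0,0,0,0,0.3],
  [0.0143,-0.0314,0,0,0,0,0.3],
  [0,0,0,0,0,0,0.3],
  [0,0,0,0,0,0,0.3],
])

```text
t: 10.55
eef_pos: [0.4456, 0.1161, 0.1598]
tool_rot: [-0.0, 0.0, 1.0, -0.0]
contact_force: [-0.9, -0.2, -1.1]
gripper_width: 0.637
grasp_force: 44.1
```

jog_arm([
  [0,0,-0.015,0,0,0,0.3],
  [0,0,-0.012,0,0,0,0.3],
  [0,0,0,0,0,0,0.3],
  [0,0,0,0,0,0,0.3],
  [0,0,0,0,0,0,0.3],
])

```text
t: 11.05
eef_pos: [0.446, 0.1173, 0.1335]
tool_rot: [0.0, -0.001, 1.0, 0.0]
contact_force: [0.0, -0.0, -1.1]
gripper_width: 0.634
grasp_force: 44.1
```

```bash
python3 look.py green 0.097; python3 - <<'E'
from station import bot
from h import *
c=bot.read_camera("scene"); w=bot.read_camera("wrist")
cv2.imwrite("pics/d.png",cv2.resize(np.hstack([cv2.resize(c["img"][110:235,200:400],(640,400)),w["img"]])[:,:,::-1],(800,250)))
E
```

```text
t 11.1 tcp [0.4461 0.1172 0.1336] zaxis [ 0.001  0.    -1.   ] y [-0.002  1.     0.   ] q [-0.49  0.3   0.12  2.17 -0.05  0.68  1.23] F [-0.6  0.1 -1.4] pic w_11.1.png
green [315.9 291.4] 19824.0 20361 (243, 205, 147, 170) xy [0.4456 0.1187] go [-0.0004  0.0015]
```

View pics/d.png

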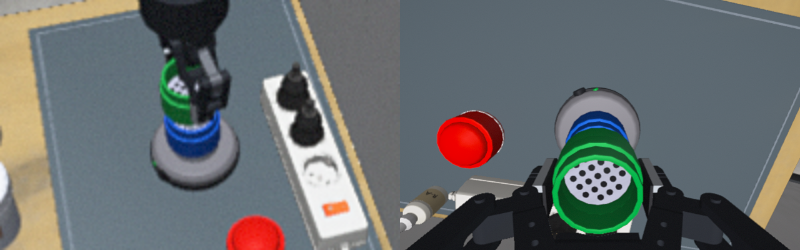

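Green hangs centred over blue in both views (wrist about (316,291)). Now lowering.

jog_arm([
  [0.0003,0,-0.005,0,0,0,0.3],
  [0,0,-0.004,0,0,0,0.3],
  [0,0,-0.003,0,0,0,0.3],
  [0,0,-0.0015,0,0,0,0.3],
  [0,0,0,0,0,0,0.3],
  [0,0,0,0,0,0,0.3],
])

```text
t: 11.8
eef_pos: [0.4461, 0.1168, 0.1196]
tool_rot: [-0.0, -0.001, 1.0, -0.0]
contact_force: [-0.5, -0.4, -1.8]
gripper_width: 0.636
grasp_force: 44.2
```

jog_arm([
  [0,0,0,0,0,0,0.75],
  [0,0,0,0,0,0,0.9],
  [0,0,0,0,0,0,1],
  [0,0,0,0,0,0,1],
  [0,0,0.03,0,0,0,1],
  [0,0,0.045,0,0,0,1],
  [0,0,0.01,0,0,0,1],
  [0,0,0,0,0,0,1],
  [0,0,0,0,0,0,1],
])

```text
t: 12.7
eef_pos: [0.4456, 0.1167, 0.2039]
tool_rot: [-0.0, -0.001, 1.0, -0.0]
contact_force: [-0.1, -0.2, -0.8]
gripper_width: 0.999
grasp_force: 0.0
```

```bash
python3 look.py green 0.083
```

```text
t 12.8 tcp [0.4452 0.1166 0.2034] zaxis [-0.002 -0.001 -1.   ] y [-0.001  1.    -0.001] q [-0.51  0.18  0.13  2.11 -0.03  0.85  1.21] F [-1.4 -0.3 -0.5] pic w_12.8.png
green [316.  218.7] 7059.0 7413 (271, 169, 91, 100) xy [0.4457 0.1181] go [0.0005 0.0015]
```

jog_arm([
  [-0.002,-0.0412,0,0,0,0,1],
  [-0.002,-0.0412,0,0,0,0,1],
  [-0.002,-0.0412,0,0,0,0,1],
  [-0.002,-0.0412,0,0,0,0,1],
  [-0.002,-0.0412,0,0,0,0,1],
  [-0.002,-0.0412,0,0,0,0,1],
  [-0.002,-0.0412,0,0,0,0,1],
  [0,0,-0.008,0,0,0,1],
  [0,0,0,0,0,0,1],
  [0,0,0,0,0,0,1],
])

```text
t: 13.75
eef_pos: [0.4315, -0.1703, 0.1955]
tool_rot: [-0.001, -0.001, 1.0, 0.0]
contact_force: [0.0, 0.6, -0.4]
gripper_width: 0.999
grasp_force: 0.0
```

```bash
python3 look.py yellow 0.005; python3 - <<'E'
from station import bot
from h import *
c=bot.read_camera("scene"); w=bot.read_camera("wrist")
cv2.imwrite("pics/e.png",cv2.resize(np.hstack([cv2.resize(c["img"][110:235,200:400],(640,400)),w["img"]])[:,:,::-1],(800,250)))
E
```

```text
t 13.8 tcp [ 0.4319 -0.1701  0.1959] zaxis [-0.002  0.001 -1.   ] y [-0.003  1.     0.001] q [-0.06  0.21  0.35  2.12 -0.09  0.83  1.91] F [ 1.2  0.9 -0.1] pic w_13.8.png
yellow [310.9 191.9] 4053.0 4209 (276, 154, 70, 76) xy [ 0.4332 -0.173 ] go [ 0.0012 -0.0029]
```

View pics/e.png

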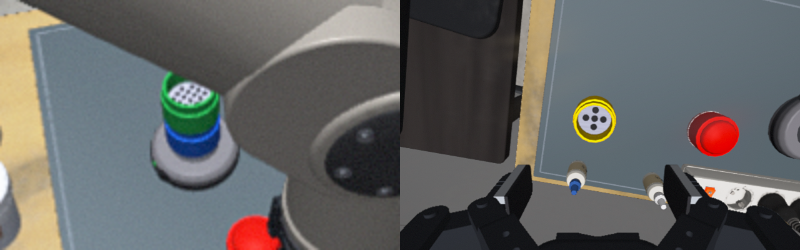

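Green is seated level. Yellow sits at wrist (311,192), about 1 mm and 4 mm off, so I'll correct and grip.

jog_arm([
  [0.001,-0.0042,-0.045,0,0,0,1],
  [0,0,-0.045,0,0,0,1],
  [0,0,-0.04,0,0,0,1],
  [0,0,-0.02,0,0,0,1],
  [0,0,-0.005,0,0,0,1],
  [0,0,0,0,0,0,1],
  [0,0,0,0,0,0,1],
])

```text
t: 14.6
eef_pos: [0.4341, -0.1757, 0.0428]
tool_rot: [0.001, -0.001, 1.0, -0.0]
contact_force: [-0.1, 0.5, -0.0]
gripper_width: 1.003
grasp_force: 0.0
```

jog_arm([
  [0,0,0,0,0,0,0.3],
  [0,0,0,0,0,0,0.3],
  [0,0,0,0,0,0,0.3],
  [0,0,0,0,0,0,0.3],
  [0,0,0,0,0,0,0.3],
  [0,0,0,0,0,0,0.3],
  [0,0,0,0,0,0,0.3],
  [0,0,0,0,0,0,0.3],
])

```text
t: 15.4
eef_pos: [0.4339, -0.1758, 0.043]
tool_rot: [0.001, -0.0, 1.0, 0.0]
contact_force: [-2.0, 1.4, 10.9]
gripper_width: 0.637
grasp_force: 40.0
```

jog_arm([
  [0,0,0.02,0,0,0,0.3],
  [0,0,0.045,0,0,0,0.3],
  [0,0,0.045,0,0,0,0.3],
  [0,0,0.042,0,0,0,0.3],
  [0,0,0.01,0,0,0,0.3],
  [0,0,0,0,0,0,0.3],
])

```text
t: 16.0
eef_pos: [0.4342, -0.1758, 0.2055]
tool_rot: [0.002, -0.001, 1.0, -0.0]
contact_force: [-0.0, 0.2, -1.9]
gripper_width: 0.639
grasp_force: 43.7
```

jog_arm([
  [0.0018,0.0418,0,0,0,0,0.3],
  [0.0018,0.0418,0,0,0,0,0.3],
  [0.0018,0.0418,0,0,0,0,0.3],
  [0.0018,0.0418,0,0,0,0,0.3],
  [0.0018,0.0418,0,0,0,0,0.3],
  [0.0018,0.0418,0,0,0,0,0.3],
  [0.0018,0.0418,0,0,0,0,0.3],
  [0,0,0,0,0,0,0.3],
  [0,0,0,0,0,0,0.3],
])

```text
t: 16.9
eef_pos: [0.4444, 0.1173, 0.2018]
tool_rot: [-0.002, -0.002, 1.0, -0.001]
contact_force: [-0.3, -0.9, -0.9]
gripper_width: 0.636
grasp_force: 43.6
```

```bash
python3 look.py yellow 0.167;python3 look.py yellow 0.167
```

```text
t 16.9 tcp [0.4446 0.1161 0.202 ] zaxis [-0.003 -0.002 -1.   ] y [-0.001  1.    -0.002] q [-0.54  0.19  0.16  2.11 -0.04  0.85  1.22] F [ 0.3  0.1 -1.1] pic w_16.9.png
yellow [315.9 288.4] 19327.5 20939 (244, 202, 145, 169) xy [0.4417 0.1187] go [-0.0029  0.0026]
t 17.0 tcp [0.4448 0.1155 0.2023] zaxis [-0.003 -0.001 -1.   ] y [ 0.     1.    -0.001] q [-0.54  0.19  0.16  2.11 -0.04  0.85  1.22] F [ 0.2 -0.1 -0.8] pic w_17.0.png
yellow [315.9 288.4] 19314.5 20859 (244, 202, 145, 169) xy [0.442  0.1175] go [-0.0028  0.002 ]
```

jog_arm([
  [0.002,0.001,-0.012,0,0,0,0.3],
  [0,0,-0.012,0,0,0,0.3],
  [0,0,0,0,0,0,0.3],
  [0,0,0,0,0,0,0.3],
  [0,0,0,0,0,0,0.3],
])

```text
t: 17.5
eef_pos: [0.4478, 0.1177, 0.1797]
tool_rot: [0.0, -0.0, 1.0, 0.0]
contact_force: [-0.3, 0.3, -2.0]
gripper_width: 0.634
grasp_force: 43.6
```

```bash
python3 look.py yellow 0.139; python3 - <<'E'
from station import bot
from h import *
c=bot.read_camera("scene"); w=bot.read_camera("wrist")
cv2.imwrite("pics/f.png",cv2.resize(np.hstack([cv2.resize(c["img"][90:215,200:400],(640,400)),w["img"]])[:,:,::-1],(800,250)))
E
```

```text
t 17.6 tcp [0.448  0.1179 0.1799] zaxis [ 0.  0. -1.] y [-0.001  1.     0.   ] q [-0.53  0.22  0.16  2.13 -0.05  0.79  1.23] F [-1.3  0.6 -1.8] pic w_17.6.png
yellow [316.  288.6] 19331.5 19044 (244, 203, 145, 169) xy [0.4489 0.1191] go [0.0009 0.0013]
```

View pics/f.png

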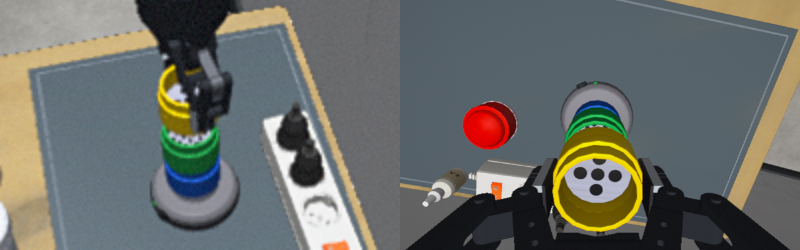

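Yellow is over green, about 1.5 mm off. I'll correct and lower.

jog_arm([
  [-0.0013,-0.001,0,0,0,0,0.3],
  [0,0,-0.005,0,0,0,0.3],
  [0,0,-0.005,0,0,0,0.3],
  [0,0,-0.004,0,0,0,0.3],
  [0,0,-0.002,0,0,0,0.3],
  [0,0,0,0,0,0,0.3],
  [0,0,0,0,0,0,0.3],
])

```text
t: 18.35
eef_pos: [0.4465, 0.1169, 0.1636]
tool_rot: [-0.0, -0.001, 1.0, -0.0]
contact_force: [0.1, -0.1, -1.6]
gripper_width: 0.638
grasp_force: 43.7
```

jog_arm([
  [0,0,0,0,0,0,0.75],
  [0,0,0,0,0,0,0.9],
  [0,0,0,0,0,0,1],
  [0,0,0,0,0,0,1],
  [0,0,0.03,0,0,0,1],
  [0,0,0.045,0,0,0,1],
  [0,0,0.01,0,0,0,1],
  [0,0,0,0,0,0,1],
  [0,0,0,0,0,0,1],
])

```text
t: 19.25
eef_pos: [0.4458, 0.1167, 0.2478]
tool_rot: [-0.0, -0.001, 1.0, -0.0]
contact_force: [0.5, -0.4, -0.5]
gripper_width: 0.996
grasp_force: 0.0
```

```bash
python3 look.py yellow 0.125
```

```text
t 19.3 tcp [0.4455 0.1166 0.2473] zaxis [-0.002 -0.001 -1.   ] y [-0.001  1.    -0.001] q [-0.55  0.13  0.17  2.06 -0.03  0.96  1.21] F [-0.3 -0.7 -0.5] pic w_19.3.png
yellow [316.2 217.1] 7007.5 7282 (271, 167, 91, 100) xy [0.4456 0.1181] go [0.0001 0.0016]
```

jog_arm([
  [0.0018,-0.033,0,0,0,0,1],
  [0.0018,-0.033,0,0,0,0,1],
  [0.0018,-0.033,0,0,0,0,1],
  [0.0018,-0.033,0,0,0,0,1],
  [0,0,-0.025,0,0,0,1],
  [0,0,-0.025,0,0,0,1],
  [0,0,0,0,0,0,1],
  [0,0,0,0,0,0,1],
  [0,0,0,0,0,0,1],
])

```text
t: 20.2
eef_pos: [0.454, -0.0149, 0.1992]
tool_rot: [0.0, -0.001, 1.0, -0.0]
contact_force: [0.9, 0.7, 0.4]
gripper_width: 1.002
grasp_force: 0.0
```

```bash
python3 look.py red 0.005; python3 - <<'E'
from station import bot
from h import *
c=bot.read_camera("scene"); w=bot.read_camera("wrist")
cv2.imwrite("pics/g.png",cv2.resize(np.hstack([cv2.resize(c["img"][90:215,200:400],(640,400)),w["img"]])[:,:,::-1],(800,250)))
E
```

```text
t 20.2 tcp [ 0.4542 -0.0149  0.1994] zaxis [ 0.001  0.    -1.   ] y [-0.002  1.     0.   ] q [-0.36  0.18  0.28  2.14 -0.07  0.83  1.54] F [ 0.8 -0.3  0. ] pic w_20.2.png
red [314.9 188.1] 3748.5 4067 (281, 153, 69, 71) xy [ 0.4544 -0.0146] go [0.0001 0.0003]
```

View pics/g.png

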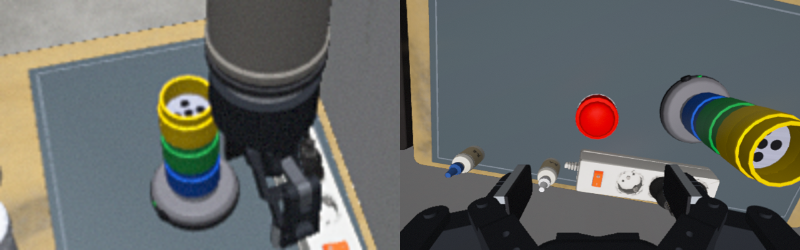

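Tower is straight and level. The lid is centred at wrist (315,188), so I'll grip it.

jog_arm([
  [0,-0.001,-0.045,0,0,0,1],
  [0,0,-0.045,0,0,0,1],
  [0,0,-0.04,0,0,0,1],
  [0,0,-0.022,0,0,0,1],
  [0,0,-0.006,0,0,0,1],
  [0,0,0,0,0,0,1],
  [0,0,0,0,0,0,1],
])

```text
t: 21.05
eef_pos: [0.4548, -0.0161, 0.0419]
tool_rot: [0.001, -0.001, 1.0, 0.0]
contact_force: [0.9, -1.0, -0.4]
gripper_width: 0.996
grasp_force: 0.0
```

jog_arm([
  [0,0,0,0,0,0,0.3],
  [0,0,0,0,0,0,0.3],
  [0,0,0,0,0,0,0.3],
  [0,0,0,0,0,0,0.3],
  [0,0,0,0,0,0,0.3],
  [0,0,0,0,0,0,0.3],
  [0,0,0,0,0,0,0.3],
  [0,0,0,0,0,0,0.3],
])

```text
t: 21.85
eef_pos: [0.4544, -0.016, 0.0419]
tool_rot: [0.001, -0.001, 1.0, 0.0]
contact_force: [-1.8, 0.1, 10.8]
gripper_width: 0.644
grasp_force: 40.2
```

jog_arm([
  [0,0,0.02,0,0,0,0.3],
  [0,0,0.045,0,0,0,0.3],
  [0,0,0.045,0,0,0,0.3],
  [0,0,0.045,0,0,0,0.3],
  [0,0,0.04,0,0,0,0.3],
  [0,0,0.01,0,0,0,0.3],
  [0,0,0,0,0,0,0.3],
])

```text
t: 22.55
eef_pos: [0.4544, -0.016, 0.2473]
tool_rot: [0.002, -0.001, 1.0, 0.001]
contact_force: [0.5, -0.1, -1.1]
gripper_width: 0.641
grasp_force: 43.2
```

jog_arm([
  [-0.002,0.0333,0,0,0,0,0.3],
  [-0.002,0.0333,0,0,0,0,0.3],
  [-0.002,0.0333,0,0,0,0,0.3],
  [-0.002,0.0333,0,0,0,0,0.3],
  [0,0,-0.012,0,0,0,0.3],
  [0,0,-0.012,0,0,0,0.3],
  [0,0,0,0,0,0,0.3],
  [0,0,0,0,0,0,0.3],
  [0,0,0,0,0,0,0.3],
])

```text
t: 23.45
eef_pos: [0.4458, 0.1161, 0.2217]
tool_rot: [-0.0, 0.0, 1.0, -0.0]
contact_force: [0.4, 0.5, -0.6]
gripper_width: 0.636
grasp_force: 43.2
```

```bash
python3 look.py red 0.183; python3 - <<'E'
from station import bot
from h import *
c=bot.read_camera("scene"); w=bot.read_camera("wrist")
cv2.imwrite("pics/i.png",cv2.resize(np.hstack([cv2.resize(c["img"][60:185,200:400],(640,400)),w["img"]])[:,:,::-1],(800,250)))
E
```

```text
t 23.5 tcp [0.4459 0.1164 0.2219] zaxis [ 0.  0. -1.] y [0. 1. 0.] q [-0.57  0.16  0.2   2.09 -0.04  0.89  1.22] F [-1.4 -0.1 -0.8] pic w_23.5.png
red [315.9 284.4] 17139.5 17817 (242, 208, 149, 151) xy [0.4467 0.1175] go [0.0007 0.0011]
```

View pics/i.png

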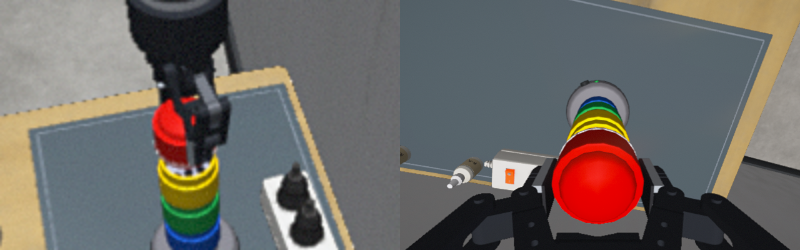

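Lid is centred over yellow (wrist about (316,284)). I'll lower 18 mm to TCP z 0.204.

jog_arm([
  [0.0003,0.0004,-0.005,0,0,0,0.3],
  [0,0,-0.005,0,0,0,0.3],
  [0,0,-0.005,0,0,0,0.3],
  [0,0,-0.002,0,0,0,0.3],
  [0,0,-0.0008,0,0,0,0.3],
  [0,0,0,0,0,0,0.3],
  [0,0,0,0,0,0,0.3],
])

```text
t: 24.3
eef_pos: [0.4461, 0.1174, 0.204]
tool_rot: [0.0, -0.001, 1.0, 0.0]
contact_force: [-1.1, -1.1, 2.3]
gripper_width: 0.644
grasp_force: 43.5
```

Light contact at the seated height. Next: release, rise, back off and check.

jog_arm([
  [0,0,0,0,0,0,0.75],
  [0,0,0,0,0,0,0.9],
  [0,0,0,0,0,0,1],
  [0,0,0,0,0,0,1],
  [0,0,0.03,0,0,0,1],
  [0,0,0.045,0,0,0,1],
  [0,0,0.01,0,0,0,1],
  [0,0,0,0,0,0,1],
  [0,0,0,0,0,0,1],
])

```text
t: 25.2
eef_pos: [0.4453, 0.1173, 0.2879]
tool_rot: [-0.001, -0.001, 1.0, -0.0]
contact_force: [-0.1, -0.6, 0.0]
gripper_width: 1.0
grasp_force: 0.0
```

```bash
python3 look.py red 0.167
```

```text
t 25.2 tcp [0.4451 0.1172 0.2874] zaxis [-0.002 -0.001 -1.   ] y [-0.001  1.    -0.001] q [-0.58  0.08  0.2   2.02 -0.02  1.05  1.2 ] F [-0.4 -0.2 -0.2] pic w_25.2.png
red [316.1 217.2] 6588.5 7156 (271, 170, 91, 94) xy [0.4456 0.1187] go [0.0005 0.0015]
```

jog_arm([
  [0.01,0.04,0,0,0,0,1],
  [0.01,0.04,0,0,0,0,1],
  [0.01,0.04,0,0,0,0,1],
  [0.01,0.04,0,0,0,0,1],
  [0.01,0.04,0,0,0,0,1],
  [0,0,0,0,0,0,1],
  [0,0,0,0,0,0,1],
  [0,0,0,0,0,0,1],
])

```text
t: 26.05
eef_pos: [0.4957, 0.3157, 0.2876]
tool_rot: [-0.001, 0.0, 1.0, -0.001]
contact_force: [-0.6, 0.1, -0.4]
gripper_width: 1.001
grasp_force: 0.0
```

```bash
python3 - <<'E'
from station import bot
from h import *
c=bot.read_camera("scene"); w=bot.read_camera("wrist")
for col,z in(("red",.167),("yellow",.125),("green",.083),("blue",.041)):
    b=blob(c,col); print(col,b)
b=blob(c,"red"); print(bodyxy(c,b[0],L(.167),.192), "shaker here (.448,.1155)")
cv2.imwrite("pics/j.png",cv2.resize(np.hstack([cv2.resize(c["img"][80:330,220:440],(352,400)),w["img"]])[:,:,::-1],None,fx=.8,fy=.8))
E
```

```text
red ((292.49297810821975, 130.7061131763734), 807.0, (277, 115, 32, 33))
yellow ((294.0093093093093, 151.82972972972973), 555.0, (279, 141, 30, 24))
green ((295.0325476992144, 165.62214739992515), 445.5, (280, 157, 30, 20))
blue ((296.4511592550361, 177.4032687191182), 438.5, (282, 167, 28, 22))
(array([0.447253  , 0.11972179]), 983.0971202212386) shaker here (.448,.1155)
```

View pics/j.png

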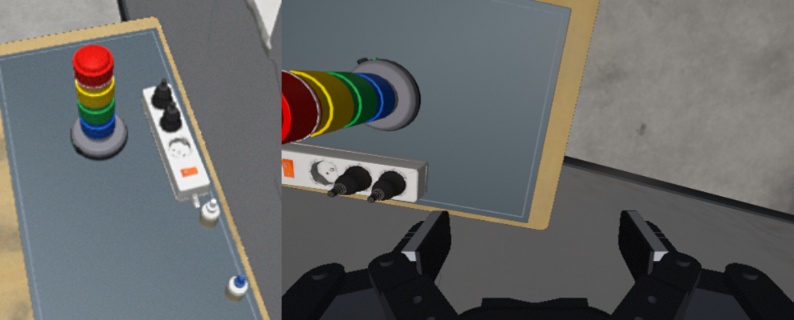

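A thin pale line shows between lid and yellow, so I'll look closer.

```bash
python3 - <<'E'
from station import bot
from h import *
w=bot.read_camera("wrist"); i=w["img"]; a=cv2.imread("pics/w_20.2.png")[130:250,240:340]
cv2.imwrite("pics/k.png",np.hstack([cv2.resize(i[70:190,0:140],(420,360))[:,:,::-1],cv2.resize(a,(300,360))]))
# belt-top / rim levels along the tower axis for seated heights
P=[(.4465,.1175,z) for z in(.049,.091,.133,.175,.207)]; print(proj(w,P).round(1))
E
```

```text
[[113.6 120.9]
 [ 87.3 124.1]
 [ 53.2 128.4]
 [  7.2 134. ]
 [-40.5 139.9]]
```

View pics/k.png

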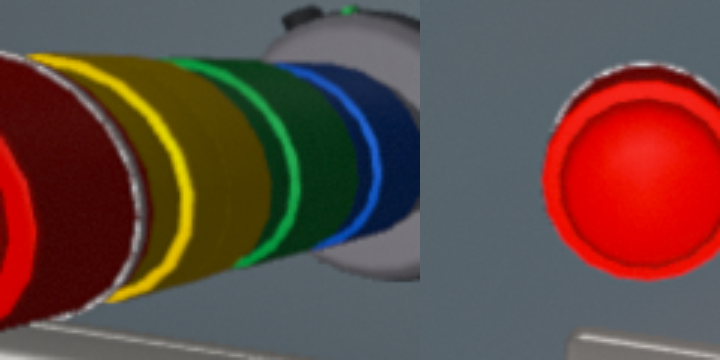

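The white ring belongs to the lid; it also shows on the lid standing on the mat. The joint below it closes on yellow like the others, and the contact at TCP z 0.204 matches the seated height. I'll hand it in.

```bash
python3 -c "
from station import bot
print(bot.hand_in())"
```

```text
the job is handed in; nothing more can be done
None
```

The tower stands blue, green, yellow and red lid on the shaker, seated and upright by my checks, with the droppers not touched; I handed it in at about 26 s, and no verdict came back.

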